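Slide a pendant tray under a curing lamp and switch it on

TASK

Slide the low tray of pendants in under the curing lamp, through the open end that faces it, until it lies straight in the tunnel with the same length sticking out at both ends (tap it back from the other end if it went too far). Only then press the button on top of the lamp fully down once and let go; keep the tray level and leave the cup, the round tin and the screwdriver where they are.

Things in the scene. Friction and masses are not known exactly. Their poses are not given: they have to be found in the camera images.
- lamp: White curing lamp fixed to the table, a low bridge open at both ends: 112 mm wide (its x), 100 deep (its y), 58 high. A straight tunnel runs through it along its y, 80 wide and 28 high (legs 16 thick, roof from 28 to 58 above the table), floor the bare table. Origin: on the table, mid-tunnel; z up. Black ticks on the roof mark y = 0. Position and heading vary.
- tray: Loose flat aluminium tray, four pendants fixed below its rim: 62 mm wide (its x), 140 long (its y), 22 high, about 0.25 kg. Origin: centre of underside; z up. Ends alike. Starts on the +y or -y side of the lamp, only roughly in line with the tunnel. Centred, it sticks out 20 mm at each end. Slides with ordinary dry friction; can be pushed with fingertips or gripped across its width.
- switch (a joint): Travel of the lamp's push button in m: 0 up, 0.006 fully down; a spring brings it back when let go. Fully down takes about 5 N.
- switch_top (a point): Centre of the top face of the round black push button (28 mm across), 80 mm above the table, on a round housing (44 mm across, its top at 70 mm) in the middle of the lamp's roof; it is pressed straight down.
- round_tin: Bystander: closed round metal tin, 70 mm across, 38 mm high, on the other side of the lamp from the tray. Origin: centre of its underside.
- cup: Bystander: white plastic cup, 72 mm across, 85 mm high, beyond the lamp. Origin: centre of its underside.
- screwdriver: Bystander: screwdriver 160 mm long lying between robot and lamp, its shaft along its x. Origin: middle of its underside.
There are look-alikes about, which are no part of the job. What is shaped like the tray but green is not meant.

How it is judged:
By the outcome, as a careful person would: the job done as asked, in the order asked, and still so for the second after the job is handed in, with the robot touching nothing.
It also fails if it takes over 54 s, if anything falls off the work surface, if the arm or the gripper's body presses on something with over 40 N, if the wrist force passes 120 N, or if a joint passes its speed limit or range.

ROBOT

A 7-joint arm with a two-finger parallel gripper is mounted at the origin on the work surface. World frame = base frame: x ahead of the robot, y to its left, z up, the work surface at z = 0. Lengths are in m, angles in rad, forces in N, time in s.
With the tool pointing down it reaches from about 0.4 to 0.875 m from the base axis. Payload 19.3 kg.
Tool frame: the origin (TCP) lies on the centre line of the jaws, within the pads' length; the fingertips stand 8 mm ahead of it and the grasp point (between the pads) lies 11 mm behind it; z points along the fingers, y is the line along which they close (so a half turn about z gives the same grasp; the last joint's range is limited). The gripper opens to 85 mm and grips with 20 to 120 N. Pads are 22 mm wide; open, the fingers measure 114 mm over their backs; the gripper's body (76 mm by 85 mm) begins 54 mm behind the grasp point. The pads swing forward as they close: fully open they stand 13 mm farther back than shut.
Start: joints at [1.182, 0.521, -0.036, 1.599, 0.021, 1.021, -0.113], TCP at [0.196, -0.594, 0.239] pointing down, gripper open.
Joint ranges: [-2.91, 2.91], [-0.3, 2.13], [-1.5, 1.42], [0.17, 2.43], [-1.26, 4.41], [0.16, 1.93], [-2.52, 2.52]. Speed limits (rad/s): [1.89, 1.89, 2.39, 2.39, 3.01, 3.01, 3.01].

INTERFACE

Orientations are given as [roll, pitch, yaw] about the fixed x, y, z axes, in that order (R = Rz(yaw) Ry(pitch) Rx(roll)).
In Python, from workcell import status, grab_frame, camera_params, bot, search_frame, silhouettes gives the robot as it stands.
- The arm moves only by the shell command python3 -m creep 'ROWS' [FORCE]. ROWS is JSON, a list of rows, each a list of 5 numbers: the shift along the tool's x, y, z in units of 60 mm (1.0 is 60 mm), then the turn about the tool's z in units of 8 degrees (1.0 is 8 degrees), then the opening, from 0 (shut) to 1 (fully open). In form: [[x, y, z, twist, hand], ...]. A call has 1 to 5 rows; each row is the pose to reach, as a shift and turn from the pose commanded when the call began, along the tool's axes at that moment; what a row does not reach only later rows make up. A row lasts 1/8 s, in which the tool goes at most 62.5 mm and 10.7 degrees, less where a joint would pass 70% of its speed; a pose out of reach is approached as far as the arm can. A call with a gripper value outside its range is refused whole. The fingers move at their own pace and stop on an object; FORCE is the grip in N (left out, the last holds). Time passes only in rows, so rows that repeat a pose let the fingers close. It gives the time, the measured TCP pose, the force, the opening and the grip force at its end, in the units of the state.
- status.observe(): the state, without advancing time (a new reading comes with each control period).
- grab_frame(name): name is "side" or "top" or "wrist"; returns the picture (480x640x3 uint8, blue, green, red); there is no depth.
- camera_params(name): a dict with "K" (3x3 intrinsics, pixels), "rvec" (rotation vector, rad) and "tvec" (3), from world to camera coordinates, as OpenCV has them; the wrist camera has in their place "tool_from_camera" (4x4, takes a point from camera to tool coordinates, whose origin is the TCP and whose axes are the flange's). Camera axes: x right, y down, z forward; pixel columns grow to the right and rows downward; lengths in m; the calibration is good to about 2 mm. A picture is of the moment at which its call begins: read the wrist's pose just before it. camera_params takes no time and is no camera call.
- bot.job_done(): hands the job in; it is judged then, once.
Trained networks look in the newest picture that a camera, given by its name, has taken for a name from the list of things; names that differ only in an ending like _2 or _b are one class to them, and where a whole thing is asked for, a point or a joint stands for the part that bears it (a point fixed in the world has none). Each returns a list of dicts, best first, with "p" (0 to 1); they miss things now and then, are a little off and sometimes report something else, mostly with a low value. They report only what shows in the picture. A call takes as long as a camera call. They do not tell look-alikes from the thing itself.
- search_frame(camera, name): "extent" ([left, top, right, bottom] as shares, 0 to 1, of the picture: columns of its width, rows of its height, round what is visible of it).
- silhouettes(camera, name): "mask" (480x640 bool, what is visible of it) and "extent" ([left, top, right, bottom] as shares, 0 to 1, of the picture: columns of its width, rows of its height, round what is visible of it).
The state is a dict: "clock": time; "qpos": joint angles; "qd": joint speeds; "joint_efforts": joint torques, N m; "position": TCP position; "tool_rot": TCP orientation; "force": force on the tool from outside, world axes, zero at the start; "moment": the same for the moment, N m; "grip_width": finger opening in m; "finger_force": force on a finger pad.
Only numpy, scipy, OpenCV 4.12 (cv2) and the standard library are available. Lean on these libraries where they do the work, as an engineer would, in place of code of your own. Each camera call takes 0.05 s, during which the arm holds its last target. There are 200 camera calls.

## Working session

There is one attempt and no reset: what is moved stays moved. The work goes in short steps, Python scripts to look and compute and a shell command to move; the robot and the scene stay as the last step left them, time stands still between calls to the robot, and variables do not carry over. Pictures are saved under pics/ and viewed, at most 10 in all, crops included, and the job is handed in when it is done.

```bash
mkdir -p pics; ls; python3 - <<'E'
from workcell import status, grab_frame, camera_params, search_frame, silhouettes
import cv2, numpy as np
s=status.observe();print(s)
ims=[]
for c in("top","side"):
    im=grab_frame(c);ims.append(im);cv2.imwrite(f"pics/{c}0.png",im)
    print(c,camera_params(c))
    for n in("lamp","tray","switch_top","round_tin","cup","screwdriver"):
        print(n,[(round(d['p'],2),(np.array(d['extent'])*[640,480,640,480]).round().tolist()) for d in search_frame(c,n)[:3]])
E
```

```text
pics
{'clock': 0.0, 'qpos': array([ 1.18182756,  0.5220176 , -0.03631396,  1.59999633,  0.0211988 ,
        1.0211241 , -0.11278343]), 'qd': array([-2.87131677e-05, -4.82896321e-04,  2.18073375e-03, -4.89432448e-04,
        3.16028900e-04,  1.20210015e-03,  9.91592556e-05]), 'joint_efforts': array([-1.58958674e-04, -9.27098179e+01,  1.98042512e+00, -3.69926548e+01,
        1.80759357e-02,  8.29813740e-03,  8.96698907e-06]), 'position': array([ 0.19572684, -0.59321141,  0.23872783]), 'tool_rot': array([-3.14043567e+00,  8.94404069e-05,  3.18762926e-01]), 'force': array([-0.36225976, -0.44935776,  0.04390886]), 'moment': array([-0.01895987,  0.0054989 , -0.02830305]), 'finger_force': 0.0, 'grip_width': 0.08570658582086323}
top {'K': array([[566.7622345 ,   0.        , 313.9184391 ],
       [  0.        , 566.7622345 , 244.45553201],
       [  0.        ,   0.        ,   1.        ]]), 'rvec': array([ 2.13604576, -2.1483655 ,  0.1321819 ]), 'tvec': array([0.00144415, 0.61338088, 0.95214473])}
lamp [(0.8, [297.0, 236.0, 361.0, 304.0])]
tray [(0.79, [395.0, 151.0, 481.0, 209.0]), (0.67, [
[... 191 characters left out ...]
 [261.0, 344.0, 353.0, 364.0])]
side {'K': array([[435.43357742,   0.        , 322.72860408],
       [  0.        , 435.43357742, 229.97467322],
       [  0.        ,   0.        ,   1.        ]]), 'rvec': array([ 0.495818  , -2.66491618,  1.2941713 ]), 'tvec': array([0.54101471, 0.19452975, 0.62094715])}
lamp [(0.6, [296.0, 210.0, 369.0, 279.0])]
tray [(0.93, [356.0, 168.0, 390.0, 209.0]), (0.73, [258.0, 155.0, 322.0, 202.0])]
switch_top [(0.66, [326.0, 216.0, 344.0, 228.0]), (0.21, [358.0, 170.0, 387.0, 211.0])]
round_tin [(0.88, [239.0, 339.0, 292.0, 400.0])]
cup [(0.77, [217.0, 173.0, 251.0, 229.0]), (0.34, [329.0, 216.0, 341.0, 230.0])]
screwdriver [(0.82, [385.0, 256.0, 425.0, 320.0])]
```

View pics/top0.png

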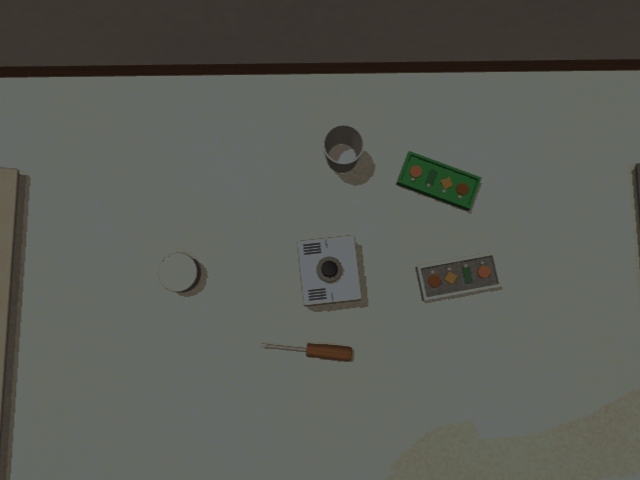

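View pics/side0.png

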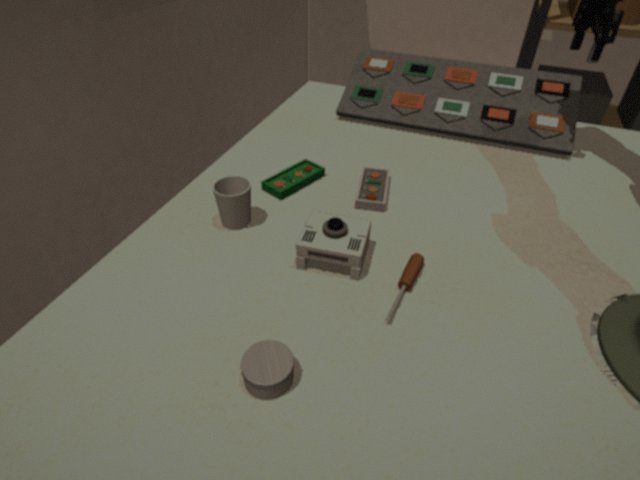

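```bash
cat > h.py <<'E'
from workcell import status, grab_frame, camera_params, search_frame, silhouettes
import cv2, numpy as np
from scipy.optimize import minimize
def cam(c):
    p=camera_params(c)
    if 'rvec' in p: return p['K'],cv2.Rodrigues(p['rvec'])[0],p['tvec']
    s=status.observe();T=np.eye(4);T[:3,:3]=RPY(s['tool_rot']);T[:3,3]=s['position']
    M=np.linalg.inv(T@p['tool_from_camera']);return p['K'],M[:3,:3],M[:3,3]
def RPY(a):
    from scipy.spatial.transform import Rotation as R
    return R.from_euler('xyz',a).as_matrix()
def proj(C,P):
    K,R,t=C;q=(np.atleast_2d(P)@R.T+t)@K.T;return q[:,:2]/q[:,2:]
def ray(C,uv,z):
    K,R,t=C;o=-R.T@t;d=(np.c_[np.atleast_2d(uv),np.ones(len(np.atleast_2d(uv)))]@np.linalg.inv(K).T)@R
    return o+d*((z-o[2])/d[:,2])[:,None]
def box(x,y,a,w,l,h):
    c,s=np.cos(a),np.sin(a)
    P=np.array([[i*w/2,j*l/2,k*h] for i in(-1,1) for j in(-1,1) for k in(0,1)])
    return P@np.array([[c,s,0],[-s,c,0],[0,0,1]])+[x,y,0]
def fit(views,x0,dims):
    """views: list of (C,mask)"""
    S=4
    big=[cv2.resize(m.astype(np.uint8),None,fx=S,fy=S,interpolation=cv2.INTER_LINEAR) for _,m in views]
    def cost(v):
        t=0
        for (C,_),b in zip(views,big):
            h=cv2.convexHull((((proj(C,box(v[0],v[1],v[2]/5,*dims))+.5)*S-.5)*16).astype(np.int32))
            r=np.zeros_like(b);cv2.fillConvexPoly(r,h,1,shift=4)
            t+=1-(r&b).sum()/max((r|b).sum(),1)
        return t
    x0=np.array([x0[0],x0[1],x0[2]*5])
    r=minimize(cost,x0,method='Nelder-Mead',options=dict(initial_simplex=x0+np.array([[0,0,0],[.01,0,0],[0,.01,0],[0,0,.4]]),xatol=1e-4,fatol=1e-4))
    return r.x[0],r.x[1],r.x[2]/5,r.fun
def rel(t,l):
    c,s=np.cos(l[2]),np.sin(l[2]);d=np.array(t[:2])-l[:2]
    return (d@[c,s]*1e3).round(1),(d@[-s,c]*1e3).round(1),np.degrees(t[2]-l[2]).round(2)
E
python3 - <<'E'
from h import *
V={}
for c in("top","side"):
    grab_frame(c)
    for n in("lamp","tray"):
        L=silhouettes(c,n)
        for d in L: print(c,n,d['p'],d['mask'].sum(),(np.array(d['extent'])*[640,480,640,480]).round())
        if n=="tray": L=[d for d in L if (c=="top" and d['extent'][1]>.45) or (c=="side" and d['extent'][0]>.53)]
        V[c,n]=L[0]['mask']
T=cam("top")
pl=ray(T,[329,270],.058)[0];pt=ray(T,[458,278],.02)[0];print(pl,pt)
for n,p,dm in(("lamp",pl,(.112,.1,.058)),("tray",pt,(.062,.14,.022))):
    for cs in(("top",),("side",),("top","side")):
        f=fit([(cam(c),V[c,n]) for c in cs],(p[0],p[1],0.),dm);print(n,cs,np.round(f,4))
for n,uv,z in(("cup",(343,150),.05),("tin",(180,272),.038),("sd",(307,350),.02),("btn",(329,269),.08),("green",(439,181),.02)): print(n,ray(T,uv,z)[0].round(3))
E
```

```text
top lamp 0.59 3775 [297. 236. 361. 304.]
top tray 0.84 2830 [415. 250. 503. 301.]
top tray 0.81 2775 [396. 152. 482. 210.]Traceback (most recent call last):
  File "<stdin>", line 9, in <module>
IndexError: list index out of range
```

```bash
cat >> h.py <<'E'
def masks(c,n,sel=lambda d:True,tries=3):
    for _ in range(tries):
        grab_frame(c);L=[d for d in silhouettes(c,n) if sel(d)]
        if L: return L[0]['mask']
E
python3 - <<'E'
from h import *
V={}
for c in("top","side"):
    for n in("lamp","tray"):
        V[c,n]=masks(c,n,lambda d:n!="tray" or (c=="top" and d['extent'][1]>.45) or (c=="side" and d['extent'][0]>.53))
T=cam("top")
pl=ray(T,[329,270],.058)[0];pt=ray(T,[458,278],.02)[0];print(pl,pt)
for n,p,dm in(("lamp",pl,(.112,.1,.058)),("tray",pt,(.062,.14,.022))):
    for cs in(("top",),("side",),("top","side")):
        vs=[(cam(c),V[c,n]) for c in cs if V[c,n] is not None]
        if vs: f=fit(vs,(p[0],p[1],0.),dm);print(n,cs,np.round(f,4))
for n,uv,z in(("cup",(343,150),.05),("tin",(180,272),.038),("sd",(307,350),.02),("btn",(329,269),.08),("green",(439,181),.02)): print(n,ray(T,uv,z)[0].round(3))
E
```

```text
[ 0.56678726 -0.02800029  0.058     ] [ 0.55471549 -0.25703086  0.02      ]
lamp ('top',) [ 0.5677 -0.0267  0.1039  0.0199]
lamp ('side',) [ 0.5685 -0.0294  0.1313  0.1772]
lamp ('top', 'side') [ 0.5676 -0.0268  0.1106  0.2046]
tray ('top',) [ 0.5589 -0.2578  0.1763  0.0271]
tray ('side',) [ 0.5587 -0.2586  0.1872  0.0628]
tray ('top', 'side') [ 0.5589 -0.2582  0.1788  0.0926]
cup [ 0.782 -0.055  0.05 ]
tin [0.567 0.234 0.038]
sd [0.43  0.011 0.02 ]
btn [ 0.566 -0.028  0.08 ]
green [ 0.731 -0.23   0.02 ]
```

```bash
cat >> h.py <<'E'
def go(x,y,z,psi):
    s=status.observe();R=RPY(s['tool_rot']);d=R.T@(np.array([x,y,z])-s['position'])/.06
    a=np.arctan2(R[1,0],R[0,0]);t=-np.degrees((psi-a+np.pi)%(2*np.pi)-np.pi)/8
    print("units",d.round(3),"twist",t.round(3))
def inlamp(l,u,v):
    c,s=np.cos(l[2]),np.sin(l[2]);return l[0]+c*u-s*v,l[1]+s*u+c*v
E
python3 -m creep '[[7.35,-2.3,1.8,-6.6,1],[7.35,-2.3,1.8,-6.6,1],[7.35,-2.3,1.8,-6.6,1],[7.35,-2.3,1.8,-6.6,1],[7.35,-2.3,1.8,-6.6,1]]'
python3 -c "
from h import *
go(.5706,-.3231,.13,1.7496)"
```

```text
clock: 1.98
position: [0.4446, -0.415, 0.1679]
tool_rot: [3.141, 0.0, 1.246]
force: [1.3, -0.7, 0.3]
grip_width: 0.0855
finger_force: 0.0
units [2.123 1.501 0.633] twist -3.607
```

```bash

python3 -m creep '[[2.12,1.5,0.63,-3.6,1],[2.12,1.5,0.63,-3.6,1],[2.12,1.5,0.63,-3.6,1],[2.12,1.5,0.63,-3.6,1],[2.12,1.5,0.63,-3.6,1]]'
python3 - <<'E'
from h import *
import sys
go(.5706,-.3231,.13,1.7496)
C=cam("wrist");im=grab_frame("wrist");
t=silhouettes("wrist","tray");print([(d['p'],(np.array(d['extent'])*[640,480,640,480]).round()) for d in t])
for P in (box(.5589,-.2582,.1788,.062,.14,.022),):
    cv2.polylines(im,[cv2.convexHull(proj(C,P).astype(np.float32)).astype(np.int32)],True,(0,0,255),1)
cv2.polylines(im,[cv2.convexHull(proj(C,box(.5676,-.0268,.105,.112,.1,.058)).astype(np.float32)).astype(np.int32)],True,(255,0,255),1)
cv2.imwrite("pics/w1.png",im)
E
```

```text
clock: 2.6
position: [0.5689, -0.3259, 0.1303]
tool_rot: [-3.141, 0.0, 1.741]
force: [0.5, 0.3, -0.1]
grip_width: 0.0853
finger_force: 0.0
units [0.041 0.035 0.005] twist -0.062
[(0.84, array([482.,   2., 639., 250.])), (0.83, array([264.,   9., 374., 244.]))]
```

View pics/w1.png

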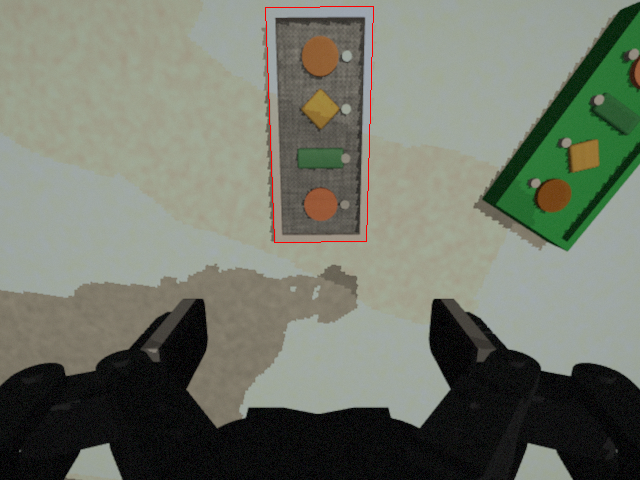

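```bash

python3 -m creep '[[0,0.04,0.9,-0.06,1],[0,0.04,1.7,-0.06,1],[0,0.04,1.97,-0.06,1],[0,0.04,1.97,-0.06,1],[0,0.04,1.97,-0.06,0.6]]' 50
python3 -m creep '[[0,0,0,0,0.4],[0,0,0,0,0.4],[0,0,0,0,0.4],[0,0,0,0,0.4]]' 50
python3 - <<'E'
from h import *
C=cam("wrist");im=grab_frame("wrist");cv2.imwrite("pics/w2.png",im)
E
```

```text
clock: 3.32
position: [0.5729, -0.3254, 0.0142]
tool_rot: [3.14, 0.002, 1.751]
force: [-0.1, 0.2, 1.0]
grip_width: 0.0699
finger_force: 0.0
clock: 3.82
position: [0.5728, -0.3254, 0.0146]
tool_rot: [3.14, 0.002, 1.751]
force: [-3.7, 0.6, 14.1]
grip_width: 0.0604
finger_force: 51.1
```

View pics/w2.png

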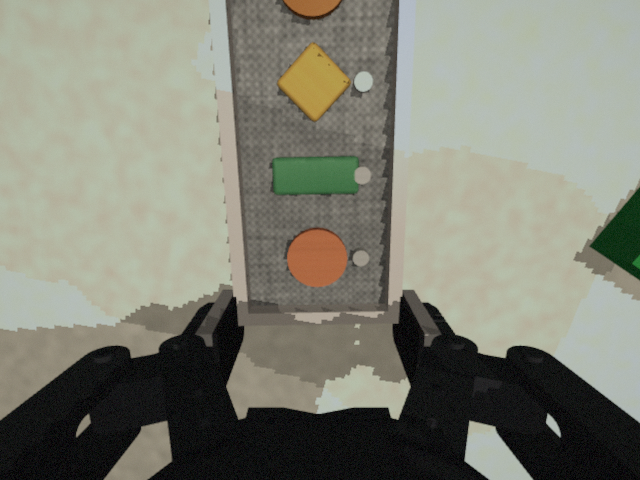

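```bash

python3 - <<'E'
from h import *
l=(.5676,-.0268,.106)
go(*inlamp(l,0,-.165-.068),.0142,l[2]+np.pi/2)
E
```

```text
units [1.039 0.519 0.006] twist 0.531
```

```bash

python3 -m creep '[[0.2,0.1,-0.03,0.1,0.4],[0.45,0.25,-0.03,0.27,0.4],[0.75,0.4,-0.03,0.42,0.4],[1.04,0.52,-0.03,0.53,0.4],[1.04,0.52,-0.03,0.53,0.4]]' 50
python3 - <<'E'
from h import *
V={n:masks("top",n,lambda d:n=="lamp" or d['extent'][1]>.45) for n in("lamp","tray")}
T=cam("top")
l=fit([(T,V["lamp"])],(.5676,-.0268,.106),(.112,.1,.058));print(l)
s=status.observe();print(s['position'],s['tool_rot'],s['force'])
if V["tray"] is not None: print(V["tray"].sum())
C=cam("wrist");im=grab_frame("wrist")
cv2.polylines(im,[cv2.convexHull(proj(C,box(.5676,-.0268,.105,.112,.1,.058)).astype(np.float32)).astype(np.int32)],True,(255,0,255),1)
cv2.imwrite("pics/w3.png",im)
E
```

```text
clock: 4.5
position: [0.5925, -0.2555, 0.0148]
tool_rot: [3.14, -0.0, 1.68]
force: [0.1, -0.6, -1.1]
grip_width: 0.0599
finger_force: 54.1
(np.float64(0.567593777183931), np.float64(-0.026792511051336163), np.float64(0.1058444564842866), np.float64(0.025604369126977722))
[ 0.59189044 -0.25781529  0.01467206] [ 3.14036877e+00 -1.06886050e-04  1.67718922e+00] [-0.09352635  6.48204384  7.73493066]
2704
```

View pics/w3.png

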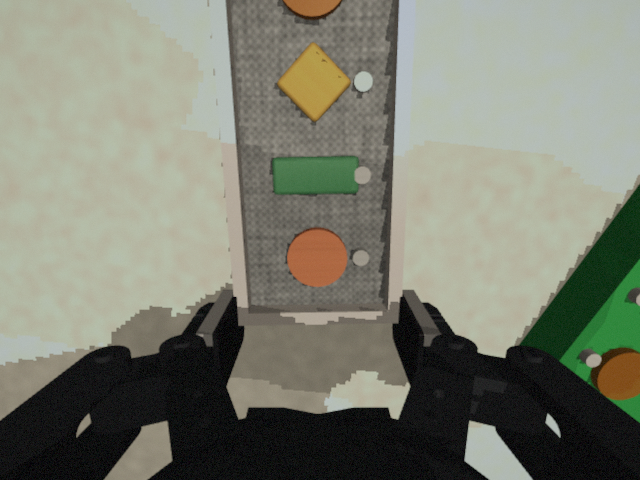

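```bash

python3 - <<'E'
from h import *
l=(.5676,-.0268,.1055);T=cam("top")
s=status.observe();p=s['position'];a=s['tool_rot'][2]-np.pi/2
print("tool in lamp",rel((p[0],p[1],a),l))
for _ in range(2):
    m=masks("top","tray",lambda d:d['extent'][1]>.45)
    t=fit([(T,m)],(*inlamp(l,0,-.165),.106),(.062,.14,.022));print(t,rel(t,l))
m=masks("side","tray",lambda d:d['extent'][0]>.5)
if m is not None:
    t=fit([(cam("side"),m)],(*inlamp(l,0,-.165),.106),(.062,.14,.022));print(t,rel(t,l))
# tray edges from the wrist view
C=cam("wrist");Q=ray(C,[[235,310],[217,0],[402,310],[410,0],[318,312],[318,324]],.022)
for q in Q: print(rel((q[0],q[1],0),l)[:2])
go(*inlamp(l,0,-.068),.0145,l[2]+np.pi/2)
E
```

```text
tool in lamp (np.float64(-0.2), np.float64(-232.3), np.float64(0.05))
(np.float64(0.5827502380348268), np.float64(-0.1874964089866011), np.float64(0.12943717108918223), np.float64(0.06019458997113225)) (np.float64(-1.9), np.float64(-161.4), np.float64(1.37))
(np.float64(0.5832399938378934), np.float64(-0.18705117600596732), np.float64(0.12389469611372958), np.float64(0.0673538027557774)) (np.float64(-1.3), np.float64(-161.0), np.float64(1.05))
(np.float64(0.5897700862852171), np.float64(-0.22347197730140772), np.float64(0.15377014960305183), np.float64(0.24017388154319874)) (np.float64(1.3), np.float64(-197.9), np.float64(2.77))
(np.float64(-30.6), np.float64(-227.2))
(np.float64(-30.1), np.float64(-125.9))
(np.float64(31.3), np.float64(-227.2))
(np.float64(27.5), np.float64(-125.8))
(np.float64(0.1), np.float64(-228.0))
(np.float64(0.1), np.float64(-232.9))
units [2.738 0.005 0.004] twist 0.006
```

```bash

python3 -c "
from h import *
print(camera_params('wrist')['tool_from_camera'].round(3))"
python3 -m creep '[[0.25,0,0,0,0.4],[0.55,0,0,0,0.4],[0.9,0,0,0,0.4],[1.2,0,0,0,0.4],[1.4,0,0,0,0.4]]' 50
python3 -m creep '[[0.25,0,0,0,0.4],[0.5,0,0,0,0.4],[0.7,0,0,0,0.4],[0.7,0,0,0,0.4]]' 50
python3 -c "
from h import *
l=(.5676,-.0268,.1055)
s=status.observe();p=s['position'];a=s['tool_rot'][2]-np.pi/2
print('tool in lamp',rel((p[0],p[1],a),l),s['force'])"
```

```text
[[ 0.    -0.963 -0.269  0.067]
 [ 1.     0.     0.     0.   ]
 [-0.    -0.269  0.963 -0.134]
 [ 0.     0.     0.     1.   ]]
clock: 5.68
position: [0.5829, -0.1752, 0.0147]
tool_rot: [3.14, 0.002, 1.676]
force: [1.2, -5.1, 5.5]
grip_width: 0.0603
finger_force: 54.8
clock: 6.18
position: [0.5785, -0.1321, 0.0147]
tool_rot: [3.14, 0.0, 1.678]
force: [-1.2, 6.1, 8.5]
grip_width: 0.0596
finger_force: 54.9
tool in lamp (np.float64(-0.3), np.float64(-105.9), np.float64(0.07)) [-1.22667422  6.14571428  8.50016295]
```

```bash

python3 -m creep '[[0.2,0,0,0,0.4],[0.4,0,0,0,0.4],[0.55,0,0,0,0.4],[0.59,0,0,0,0.4],[0.59,0,0,0,0.4]]' 50
python3 - <<'E'
from h import *
l=(.5676,-.0268,.1055)
s=status.observe();p=s['position'];a=s['tool_rot'][2]-np.pi/2
print('tool in lamp',rel((p[0],p[1],a),l),s['force'])
C=cam("wrist");im=grab_frame("wrist")
def gl(u,v,z): return [*inlamp(l,u,v),z]
for P in ([gl(-.056,-.05,.058),gl(.056,-.05,.058)],[gl(-.056,0,.058),gl(-.03,0,.058)],[gl(-.031,-.05,.022),gl(-.031,-.07,.022),gl(.031,-.07,.022),gl(.031,-.05,.022)]):
    cv2.polylines(im,[proj(C,np.array(P)).round().astype(np.int32)],False,(0,0,255),1)
cv2.imwrite("pics/w4.png",im)
t=grab_frame("top");T=cam("top")
q=np.array([gl(i*.031,j*.07,.022) for i,j in((-1,-1),(-1,1),(1,1),(1,-1))])
t=cv2.resize(t[210:330,250:410],None,fx=5,fy=5,interpolation=cv2.INTER_CUBIC)
cv2.polylines(t,[((proj(T,q)-[250,210]+.5)*5).astype(np.int32)],True,(0,0,255),1)
cv2.imwrite("pics/t4.png",t)
E
```

```text
clock: 6.8
position: [0.5748, -0.0983, 0.0147]
tool_rot: [3.14, 0.001, 1.676]
force: [-0.1, -0.4, 7.9]
grip_width: 0.0599
finger_force: 54.9
tool in lamp (np.float64(-0.3), np.float64(-71.9), np.float64(-0.0)) [-0.08501609 -0.36872086  7.91972821]
```

View pics/w4.png

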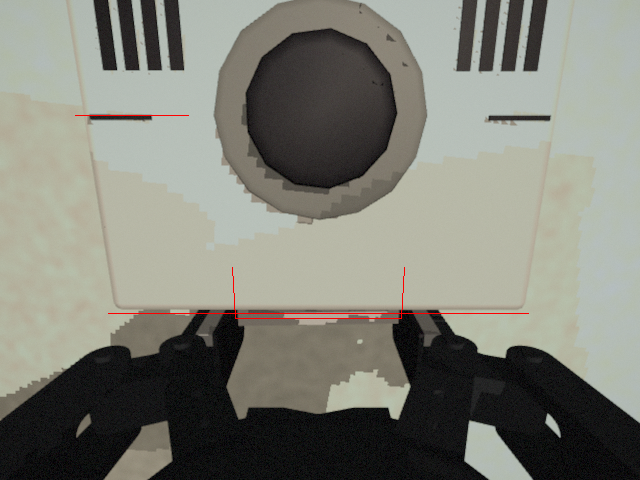

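View pics/t4.png

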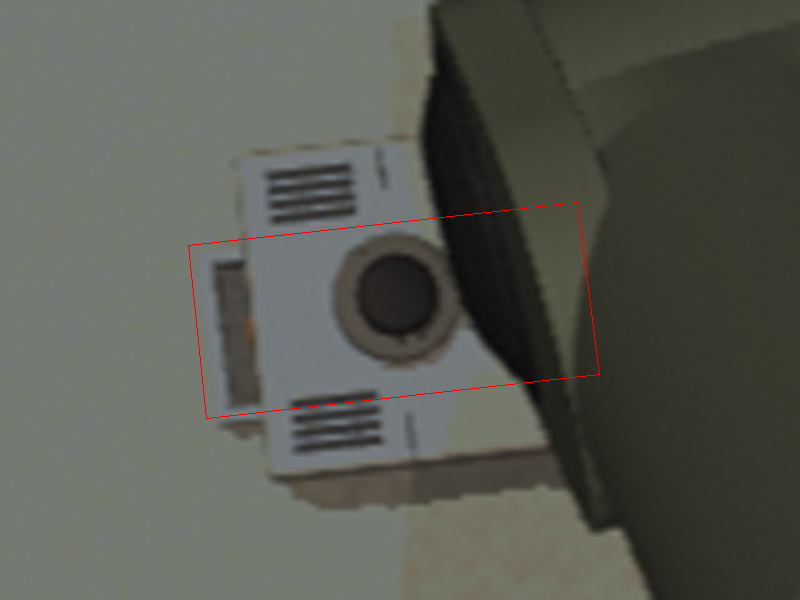

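```bash

python3 -m creep '[[0,0,0,0,0.7],[0,0,0,0,0.9],[0,0,0,0,0.9],[0,0,-0.4,0,0.9],[0,0,-1,0,0.9]]' 50
python3 -m creep '[[0.3,0,-1,0,0.9],[0.8,0,-2,0,0.9],[1.4,0,-3,0,0.9],[1.4,0,-3,0,0.9],[1.4,0,-3,0,0.9]]'
python3 - <<'E'
from h import *
l=(.5676,-.0268,.1055)
C=cam("wrist");im=grab_frame("wrist")
print(status.observe()['position'])
def gl(u,v,z): return [*inlamp(l,u,v),z]
L=np.array([gl(-.045,0,.058),gl(.045,0,.058)]);q=np.array([gl(i*.031,j*.07,.022) for i,j in((-1,-1),(-1,1),(1,1),(1,-1))])
uv=proj(C,q);print(uv.round(1));c=proj(C,[gl(0,0,.05)])[0]
x0,y0=max(0,int(c[0]-160)),max(0,int(c[1]-120));print(x0,y0)
np.save("w5.npy",im);np.save("w5off.npy",[x0,y0])
t=cv2.resize(im[y0:y0+240,x0:x0+320],(800,600),interpolation=cv2.INTER_CUBIC)
cv2.polylines(t,[((uv-[x0,y0]+.5)*2.5).astype(np.int32)],True,(0,0,255),1)
cv2.polylines(t,[((proj(C,L)-[x0,y0]+.5)*2.5).astype(np.int32)],False,(0,0,255),1)
cv2.imwrite("pics/w5.png",t)
E
```

```text
clock: 7.52
position: [0.5735, -0.0972, 0.0738]
tool_rot: [-3.139, -0.001, 1.677]
force: [0.4, 0.1, 0.7]
grip_width: 0.0768
finger_force: 0.0
clock: 8.15
position: [0.5654, -0.0138, 0.254]
tool_rot: [3.141, 0.0, 1.678]
force: [-0.7, -0.5, -1.2]
grip_width: 0.0767
finger_force: 0.0
[ 0.56500037 -0.01451364  0.25300519]
[[288.6 284.4]
 [285.8 147. ]
 [351.1 147.1]
 [347.7 284.4]]
158 105
```

View pics/w5.png

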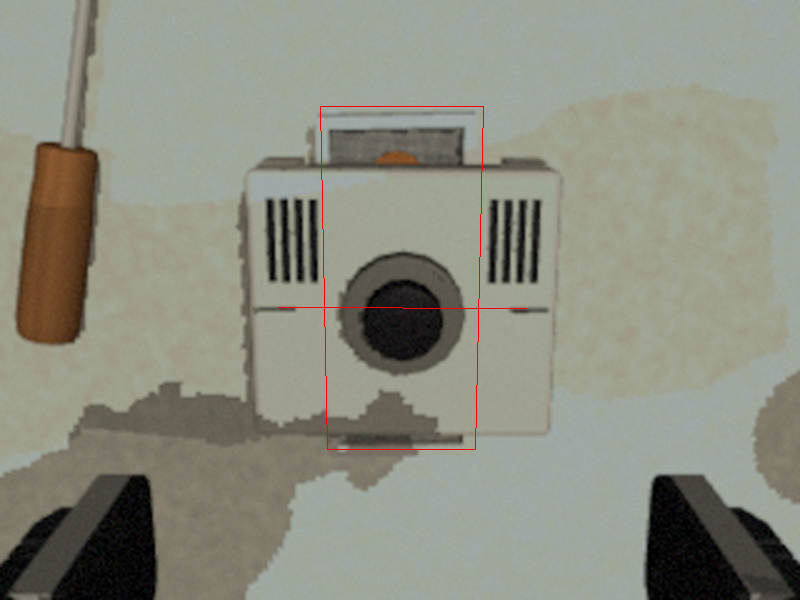

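```bash

python3 - <<'E'
from h import *
im=np.load("w5.npy")
a=im[140:180,270:370];b=im[265:300,270:370]
f=lambda z:cv2.resize(cv2.convertScaleAbs(z,alpha=1.3,beta=-20),None,fx=7,fy=7,interpolation=cv2.INTER_NEAREST)
o=np.vstack([f(a),f(b)])
for i in range(0,100,10): cv2.putText(o,str(270+i),(i*7,8),0,.3,(0,0,255));cv2.line(o,(i*7,10),(i*7,14),(0,0,255))
for r in list(range(140,180,5)): cv2.putText(o,str(r),(0,(r-140)*7+6),0,.3,(0,0,255))
for r in list(range(265,300,5)): cv2.putText(o,str(r),(0,(r-265)*7+286),0,.3,(0,0,255))
cv2.imwrite("pics/w6.png",o);print(o.shape)
E
```

```text
(525, 700, 3)
```

View pics/w6.png

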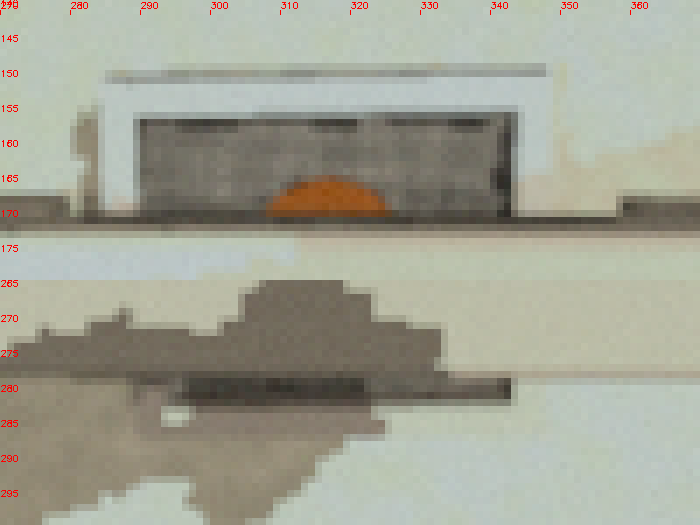

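```bash

python3 -m creep '[[-0.5,0,0.6,0,0.9],[-1,0,1.2,0,0.9],[-1.4,0,1.8,0,0.9],[-1.4,0,2.4,0,0.9],[-1.4,0,2.7,0,0.9]]'
python3 - <<'E'
from h import *
l=(.5676,-.0268,.1055)
go(*inlamp(l,-.0003,-.072),.0145,l[2]+np.pi/2)
E
```

```text
clock: 8.82
position: [0.5725, -0.098, 0.0887]
tool_rot: [-3.137, -0.001, 1.676]
force: [0.3, 0.2, -0.6]
grip_width: 0.0768
finger_force: 0.0
units [-0.013  0.044  1.237] twist -0.001
```

```bash

python3 -m creep '[[-0.01,0.03,0.6,0,0.9],[-0.01,0.03,1.1,0,0.9],[-0.01,0.03,1.24,0,0.9],[-0.01,0.03,1.24,0,0.9],[-0.01,0.03,1.24,0,0.4]]' 50
python3 -m creep '[[0,0,0,0,0.4],[0,0,0,0,0.4],[0,0,0,0,0.4],[0,0,0,0,0.4]]' 50
python3 - <<'E'
from h import *
l=(.5676,-.0268,.1055)
go(*inlamp(l,-.0002,-.0698),.0145,l[2]+np.pi/2)
E
```

```text
clock: 9.45
position: [0.5767, -0.0978, 0.0188]
tool_rot: [3.14, 0.0, 1.677]
force: [-4.6, -1.2, 43.4]
grip_width: 0.0607
finger_force: 35.3
clock: 9.95
position: [0.5767, -0.0978, 0.0193]
tool_rot: [3.14, 0.001, 1.677]
force: [-4.3, 0.5, 12.1]
grip_width: 0.0595
finger_force: 51.0
units [ 0.029 -0.029  0.08 ] twist 0.007
```

```bash

python3 -m creep '[[0.02,-0.015,-0.03,0.08,0.4],[0.035,-0.027,-0.03,0.15,0.4],[0.035,-0.027,-0.03,0.15,0.4],[0.035,-0.027,-0.03,0.15,0.4]]' 50
python3 - <<'E'
from h import *
l=(.5676,-.0268,.1055)
s=status.observe();p=s['position'];a=s['tool_rot'][2]-np.pi/2
print('tool in lamp',rel((p[0],p[1],a),l),p,s['force'])
go(*inlamp(l,-.0002,-.0698),.0145,l[2]+np.pi/2-.018)
E
```

```text
clock: 10.45
position: [0.5745, -0.0957, 0.0195]
tool_rot: [3.141, 0.0, 1.656]
force: [-0.3, -0.3, 1.5]
grip_width: 0.059
finger_force: 54.2
tool in lamp (np.float64(-0.4), np.float64(-69.2), np.float64(-1.14)) [ 0.57446333 -0.09570601  0.01950666] [-0.27866426 -0.25032995  1.5019418 ]
units [-0.009  0.004  0.083] twist -0.014
```

```bash

python3 -m creep '[[0,0,0,0,0.6],[0,0,0,0,0.9],[0,0,0,0,0.9],[0,0,-0.4,0,0.9],[0,0,-1,0,0.9]]' 50
python3 -m creep '[[0.3,0,-1,0,0.9],[0.8,0,-2,0,0.9],[1.4,0,-3,0,0.9],[1.4,0,-3,0,0.9],[1.4,0,-3,0,0.9]]'
python3 - <<'E'
from h import *
l=(.5676,-.0268,.1055)
C=cam("wrist");im=grab_frame("wrist");np.save("w7.npy",im)
def gl(u,v,z): return [*inlamp(l,u,v),z]
f=lambda P:proj(C,np.array(P)).round(1).tolist()
print("tray",f([gl(i*.031,j*.07,.022) for i,j in((-1,-1),(-1,1),(1,1),(1,-1))]))
print("roof",f([gl(i*.056,j*.05,.058) for i,j in((-1,-1),(-1,1),(1,1),(1,-1))]),"tick",f([gl(-.05,0,.058),gl(.05,0,.058)]))
c=np.array(f([gl(0,0,.05)])[0]).astype(int);x0=c[0]-65
print(c)
a=im[c[1]-80:c[1]-40,x0:x0+130];b=im[c[1]+40:c[1]+80,x0:x0+130];m=im[c[1]-10:c[1]+10,x0:x0+130]
g=lambda z:cv2.resize(cv2.convertScaleAbs(z,alpha=1.3,beta=-20),None,fx=6,fy=6,interpolation=cv2.INTER_NEAREST)
o=np.vstack([g(a),g(m),g(b)])
for i in range(0,130,10): cv2.putText(o,str(x0+i),(i*6,8),0,.3,(0,0,255));cv2.line(o,(i*6,10),(i*6,14),(0,0,255))
k=0
for r in list(range(c[1]-80,c[1]-40))+list(range(c[1]-10,c[1]+10))+list(range(c[1]+40,c[1]+80)):
    if r%5==0: cv2.putText(o,str(r),(0,k*6+6),0,.3,(0,0,255))
    k+=1
cv2.imwrite("pics/w7.png",o);print(o.shape)
E
```

```text
clock: 11.08
position: [0.5736, -0.0955, 0.0793]
tool_rot: [-3.14, -0.001, 1.657]
force: [1.5, -0.7, -0.4]
grip_width: 0.077
finger_force: 0.0
clock: 11.7
position: [0.5671, -0.012, 0.2594]
tool_rot: [3.141, 0.0, 1.657]
force: [0.4, -0.6, -1.0]
grip_width: 0.0766
finger_force: 0.0
tray [[288.9, 284.4], [283.1, 149.3], [347.3, 148.1], [347.1, 283.4]]
roof [[259.2, 279.9], [252.3, 174.5], [378.6, 172.1], [376.1, 277.7]] tick [[262.4, 229.1], [370.8, 227.1]]
[316 226]
(600, 780, 3)
```

View pics/w7.png

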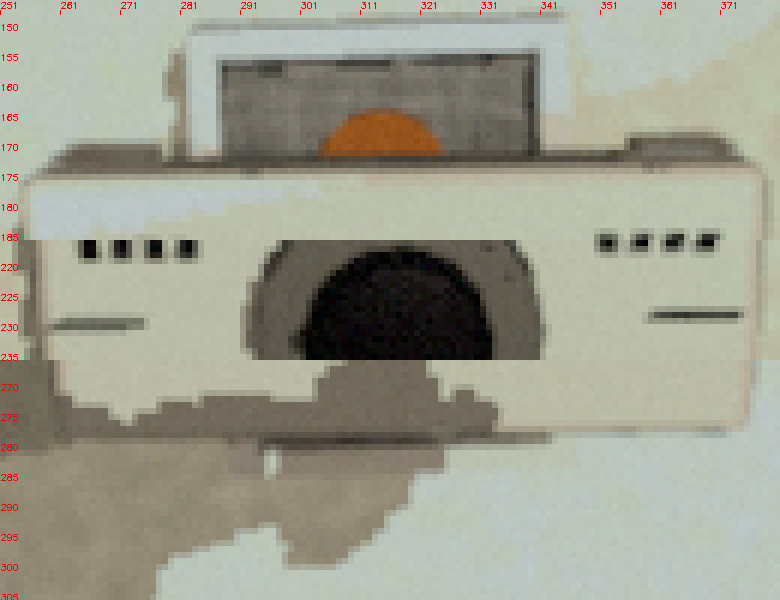

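```bash
cat >> h.py <<'E'
def rect(C,im,l,z,hu=80,hv=80,s=4):
    """metric picture of plane z in lamp frame; pixel (u+hu)*s,(v+hv)*s in mm"""
    P=np.array([[*inlamp(l,a*.05,b*.05),z] for a,b in((-1,-1),(1,-1),(1,1),(-1,1))])
    q=proj(C,P).astype(np.float32);d=np.float32([[(a*50+hu)*s,(b*50+hv)*s] for a,b in((-1,-1),(1,-1),(1,1),(-1,1))])
    return cv2.warpPerspective(im,cv2.getPerspectiveTransform(q,d),(2*hu*s,2*hv*s),flags=cv2.INTER_CUBIC)
def edges(p,lo,s=4,k=6,n=8):
    g=np.gradient(cv2.GaussianBlur(p.reshape(1,-1).astype(np.float32),(0,0),2.)[0])
    i=[j for j in range(1,len(g)-1) if abs(g[j])>=abs(g[j-1]) and abs(g[j])>abs(g[j+1]) and abs(g[j])>1]
    i=sorted(sorted(i,key=lambda j:-abs(g[j]))[:n]);return [(round(float(lo+(j+.5)/s),1),round(float(g[j]),1)) for j in i]
def look(l,n=3):
    C=cam("wrist");im=np.mean([grab_frame("wrist").astype(np.float32) for _ in range(n)],0).mean(2)
    return C,im
def report(C,im,l,far=(59,63),near=(-58.5,-56)):
    A=rect(C,im,l,.022);f=lambda v:int((v+80)*4)
    for nm,(a,b) in(("far u",far),("near u",near)): print(nm,edges(A[f(a):f(b),f(-45):f(45)].mean(0),-45))
    for u in(-20,-10,0,10,20): print("v@u",u,"far",edges(A[f(45):f(79),f(u-4):f(u+4)].mean(1),45,n=5),"near",edges(A[f(-79):f(-45),f(u-4):f(u+4)].mean(1),-79,n=5))
    B=rect(C,im,l,.058)
    for sg in(-1,1):
        lo,hi=sorted((sg*38,sg*52));t=255-B[f(-6):f(6),f(lo):f(hi)].mean(1);t=np.clip(t-np.median(t)-3,0,None)
        print("tick",sg,"v",round(float((t*(np.arange(len(t))+.5)).sum()/t.sum()/4-6),2))
        lo,hi=sorted((sg*28,sg*64));print("   u",edges(B[f(-1):f(1),f(lo):f(hi)].mean(0),lo,n=5))
E
python3 - <<'E'
from h import *
l=(.5676,-.0268,.1055)
C,im=look(l);np.save("w8.npy",im);report(C,im,l)
E
```

```text
far u [(-35.9, -5.5), (-32.4, 6.8), (-27.4, -9.6), (-16.4, 2.2), (-1.9, -1.1), (2.6, 1.1), (22.4, -4.5), (24.6, 12.8)]
near u [(-40.1, -4.9), (-19.4, 1.5), (-15.4, -1.4), (6.9, 3.0), (17.1, 4.1)]
v@u -20 far [(46.6, -8.5), (61.9, -3.7), (64.1, 11.5), (68.9, -4.6), (70.6, 4.0)] near [(-65.6, -6.4), (-63.1, 3.7), (-55.9, 6.2)]
v@u -10 far [(46.6, -8.9), (62.6, -3.2), (64.4, 11.8), (68.9, -5.1), (70.6, 3.9)] near [(-65.6, -5.8), (-63.4, 3.9), (-50.1, 2.6), (-45.9, 2.5)]
v@u 0 far [(46.4, -7.2), (62.6, -4.5), (64.4, 12.6), (68.9, -4.4), (70.9, 3.5)] near [(-77.1, -1.1), (-70.4, -2.5), (-65.6, -5.3), (-62.9, 2.9), (-49.4, 2.9)]
v@u 10 far [(46.4, -8.3), (62.6, -4.5), (64.6, 11.5), (69.1, -4.5), (70.9, 3.8)] near [(-70.4, -1.5), (-65.1, -7.1), (-62.4, 2.0), (-57.4, 6.9), (-51.6, 1.1)]
v@u 20 far [(46.4, -8.3), (48.9, 2.8), (64.6, 11.7), (69.1, -4.8), (70.9, 3.7)] near [(-65.1, -8.2), (-62.9, 6.9), (-57.4, 1.2)]
tick -1 v -0.39
   u [(-57.4, -8.1), (-54.6, 4.5), (-51.9, -3.6), (-38.4, 7.9)]
tick 1 v -0.53
   u [(39.6, -5.8), (46.4, 1.3), (53.6, 6.2), (56.9, 2.4)]
```

```bash

python3 - <<'E'
from h import *
l=(.5676,-.0268,.1055)
go(*inlamp(l,.0007,-.0005),.105,l[2]+np.pi/2)
E
```

```text
units [-0.24   0.014  2.548] twist -0.15
```

```bash

python3 -m creep '[[-0.24,0.01,0.5,0,0],[-0.24,0.01,1.2,0,0],[-0.24,0.01,1.9,0,0],[-0.24,0.01,2.3,0,0],[-0.24,0.01,2.55,0,0]]' 30
python3 -m creep '[[0,0,0,0,0],[0,0,0,0,0],[0,0,0,0,0]]'
python3 - <<'E'
from h import *
l=(.5676,-.0268,.1055)
go(*inlamp(l,.0007,-.0005),.090,l[2]+np.pi/2)
E
```

```text
clock: 12.52
position: [0.5681, -0.0268, 0.1043]
tool_rot: [-3.139, -0.0, 1.656]
force: [-0.5, 0.8, -0.8]
grip_width: 0.0001
finger_force: 0.0
clock: 12.9
position: [0.5694, -0.0264, 0.1073]
tool_rot: [3.14, 0.0, 1.656]
force: [-0.1, 0.4, 0.0]
grip_width: 0.0002
finger_force: 0.0
units [-0.012 -0.019  0.288] twist -0.144
```

```bash

python3 -m creep '[[-0.01,-0.02,0.2,0,0],[-0.01,-0.02,0.3,0,0],[-0.01,-0.02,0.4,0,0],[-0.01,-0.02,0.4,0,0]]'
python3 -m creep '[[0,0,0.04,0,0],[0,0,0.04,0,0]]'
```

```text
clock: 13.4
position: [0.5675, -0.0271, 0.0822]
tool_rot: [-3.141, 0.0, 1.656]
force: [-3.3, -0.5, 5.3]
grip_width: 0.0003
finger_force: 2.4
clock: 13.65
position: [0.5677, -0.0271, 0.0815]
tool_rot: [3.141, 0.001, 1.656]
force: [-14.1, -1.9, 39.1]
grip_width: 0.0004
finger_force: 19.8
```

```bash

python3 -m creep '[[0,0,-0.1,0,0],[0,0,-0.5,0,0],[0,0,-1.2,0,0],[0.1,0,-2,0,0],[0.24,0,-2.95,0,0]]'
python3 -m creep '[[0,0,0,0,0.8],[0,0,0,0,0.9],[0,0,0,0,0.9]]'
python3 - <<'E'
from h import *
l=(.5676,-.0268,.1055)
C,im=look(l);report(C,im,l)
T=cam("top")
for c in("top","side"):
    grab_frame(c)
    for n in("round_tin","cup","screwdriver"): print(c,n,[(np.array(d['extent'])*[640,480,640,480]).round().tolist() for d in search_frame(c,n)[:1]])
E
```

```text
clock: 14.28
position: [0.5662, -0.0126, 0.2579]
tool_rot: [-3.14, -0.0, 1.656]
force: [0.3, -0.1, 0.8]
grip_width: 0.0003
finger_force: 0.0
clock: 14.65
position: [0.5661, -0.0129, 0.2557]
tool_rot: [-3.14, -0.0, 1.656]
force: [-0.5, 0.1, 0.6]
grip_width: 0.0542
finger_force: 0.0
far u [(-35.9, -5.5), (-32.9, 6.9), (-27.6, -10.0), (-16.9, 1.6), (1.1, 1.4), (7.9, -1.2), (21.9, -5.6), (24.1, 12.3)]
near u [(5.6, 2.8), (8.1, 2.4), (12.1, 2.1)]
v@u -20 far [(46.1, -8.2), (62.1, -4.2), (63.9, 14.0), (68.4, -4.8), (70.4, 4.0)] near [(-70.9, -1.3), (-65.4, -5.5), (-63.1, 4.1), (-52.9, 1.4), (-49.9, 1.5)]
v@u -10 far [(46.4, -9.1), (62.4, -3.5), (64.4, 10.2), (68.9, -4.3), (70.6, 3.8)] near [(-70.6, -1.4), (-65.4, -6.0), (-63.1, 3.6), (-48.1, 1.3), (-46.1, 1.2)]
v@u 0 far [(46.4, -7.8), (62.1, -3.5), (64.4, 12.6), (68.9, -5.3), (70.6, 4.0)] near [(-70.4, -2.8), (-65.4, -7.2), (-63.4, 1.9), (-53.9, 5.0), (-49.4, 2.9)]
v@u 10 far [(46.4, -8.3), (62.6, -5.8), (64.4, 14.2), (68.9, -4.5), (70.6, 3.8)] near [(-65.4, -8.3), (-62.9, 4.4), (-54.9, 3.1)]
v@u 20 far [(46.1, -7.5), (48.9, 2.4), (64.6, 9.7), (69.1, -4.7), (70.9, 4.0)] near [(-65.1, -7.8), (-62.9, 7.4)]
tick -1 v -0.57
   u [(-57.9, -8.3), (-54.6, 4.7), (-52.4, -4.8), (-49.1, 1.3), (-38.9, 7.6)]
tick 1 v -0.67
   u [(39.1, -6.7), (47.6, -1.1), (53.1, 7.8), (54.9, -3.1), (56.4, 3.8)]
top round_tin [[160.0, 251.0, 203.0, 292.0]]
top cup [[322.0, 122.0, 352.0, 142.0]]
top screwdriver [[261.0, 344.0, 283.0, 350.0]]
side round_tin [[239.0, 341.0, 294.0, 400.0]]
side cup [[218.0, 176.0, 253.0, 232.0]]
side screwdriver [[388.0, 254.0, 424.0, 321.0]]
```

Tray centred to well under 1 mm, about 0.6° off straight; button pressed and released; bystanders unmoved.

```bash
python3 -c "
from workcell import bot
print(bot.job_done())"
```

```text
the job is handed in; nothing more can be done
None
```

The job is handed in, with no verdict returned: the tray sits under the lamp, centred end to end to within about 1 mm and about 0.6° off straight; after that the button was pressed once to its stop (39 N at the wrist) and let go, and the cup, tin and screwdriver stayed where they were.

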